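Dress the wet-room shelf and turn its sign

TASK

Get the shelf ready for the next guest: hang every peg plate on a stud of its own on the sloping board, pressing the wide end of its keyhole over the stud head and sliding it down until it is fully home and hangs straight, and lay every toothbrush flat, bristles up, in its own tray compartment with its head towards the tall end wall. Only when all of these are in place, turn the two-sided sign half a turn, fully round to its stop, so that it shows the bar face to its front instead of the ring. Leave the other things on the shelf where they are.

Things in the scene. Friction and masses are not known exactly. Their poses are not given: they have to be found in the camera images.
- board: Sloping oak board on a fixed stand, 160 mm (up the slope, x) x 280 mm (y), tilted 25 degrees from level, its face looking up and towards the robot. Origin: centre of the face, 52 mm above the worktop; z out of the face. Three steel studs 90 mm apart along y stand square out of it, 12 mm up the slope from its centre line.
- stud1 (a point): Foot of stud 1, where its shank meets the board's face (axes as the board's). Shank 7 mm diameter, 9 mm long, then a round head 15 mm diameter, 4 mm thick. Any plate may hang on any stud, one each.
- stud2 (a point): Foot of stud 2, where its shank meets the board's face (axes as the board's). Shank 7 mm diameter, 9 mm long, then a round head 15 mm diameter, 4 mm thick. Any plate may hang on any stud, one each.
- stud3 (a point): Foot of stud 3, where its shank meets the board's face (axes as the board's). Shank 7 mm diameter, 9 mm long, then a round head 15 mm diameter, 4 mm thick. Any plate may hang on any stud, one each.
- plate1: Peg plate (all alike; may be absent), 120 g, steel, 5 mm thick, lying peg up. Origin in the back face; spans x -45 to 40, y -27 to 27 mm; x = its top, z = front. Keyhole: wide end 21 x 21 mm centred at x = 2 mm, narrow end 10 mm wide from x = 12.5 up to 30. Wooden peg to grip: x -36 to -16, 16 mm wide in y, z 5 to 47. Home: stud foot at plate x = 26, y = 0, z = 0, back flat, x up the slope.
- plate2: Peg plate (all alike; may be absent), 120 g, steel, 5 mm thick, lying peg up. Origin in the back face; spans x -45 to 40, y -27 to 27 mm; x = its top, z = front. Keyhole: wide end 21 x 21 mm centred at x = 2 mm, narrow end 10 mm wide from x = 12.5 up to 30. Wooden peg to grip: x -36 to -16, 16 mm wide in y, z 5 to 47. Home: stud foot at plate x = 26, y = 0, z = 0, back flat, x up the slope.
- plate3: Peg plate (all alike; may be absent), 120 g, steel, 5 mm thick, lying peg up. Origin in the back face; spans x -45 to 40, y -27 to 27 mm; x = its top, z = front. Keyhole: wide end 21 x 21 mm centred at x = 2 mm, narrow end 10 mm wide from x = 12.5 up to 30. Wooden peg to grip: x -36 to -16, 16 mm wide in y, z 5 to 47. Home: stud foot at plate x = 26, y = 0, z = 0, back flat, x up the slope.
- tray: White ceramic tray, fixed, 164 (x) x 132 mm (y), floor 5 mm thick; origin under its centre. Three compartments along x, 44 mm apart in y, 24 mm wide between blocks 12 mm high (17 over the worktop) that stand only near the ends (x -78 to -42, 36 to 72 mm); the middle is open for fingers. Head end (+x): tall thick wall, 31 mm high; other end a low wall, 17 mm. Inner length 150 mm.
- slot1 (a point): Centre of compartment 1 on the tray's floor (tray x = -3, y = -44, z = 5 mm; axes as the tray's). Any brush in any compartment, one each.
- slot2 (a point): Centre of compartment 2 on the tray's floor (tray x = -3, y = 0, z = 5 mm; axes as the tray's). Any brush in any compartment, one each.
- slot3 (a point): Centre of compartment 3 on the tray's floor (tray x = -3, y = 44, z = 5 mm; axes as the tray's). Any brush in any compartment, one each.
- brush1: Bamboo toothbrush, loose, may be absent, 130 mm (x) x 14 mm (y) x 9 mm, lying bristles up. Origin: centre of its underside. x points to its head; white bristles 26 mm long at x = 37 to 63 mm stand 9 mm above the handle. 30 g. Grip it across its 14 mm at the middle.
- brush2: Bamboo toothbrush, loose, may be absent, 130 mm (x) x 14 mm (y) x 9 mm, lying bristles up. Origin: centre of its underside. x points to its head; white bristles 26 mm long at x = 37 to 63 mm stand 9 mm above the handle. 30 g. Grip it across its 14 mm at the middle.
- brush3: Bamboo toothbrush, loose, may be absent, 130 mm (x) x 14 mm (y) x 9 mm, lying bristles up. Origin: centre of its underside. x points to its head; white bristles 26 mm long at x = 37 to 63 mm stand 9 mm above the handle. 30 g. Grip it across its 14 mm at the middle.
- head_wall (a point): Middle of the foot of the tray's tall head-end wall, on the floor (tray x = 72, y = 0, z = 5 mm; axes as the tray's).
- sign_stand: Foot of the two-sided sign: marble disc 84 mm diameter, 14 mm high, fixed; origin under its centre, z the pivot axis, -x its front.
- sign (a joint): Angle of the sign panel on its upright pivot, rad: 0 = ring face to the stand's front, pi = bar face to the front; grows counter-clockwise seen from above, with end stops at 0 and pi. Light friction (0.025 N m) holds it where it is left; starts between 0 and 0.35.
- sign_top (a point): Middle of the panel's top edge, on the pivot axis, 96 mm above the worktop. The panel is white, 90 mm wide, 65 mm high, 10 mm thick; x is square to the panel (bar face towards +x, dark raised ring on the face towards -x), y along its width. The top 25 mm is smooth and can be gripped across the 10 mm from above.
- glass_dish: Small glass dish, 68 mm across, 22 mm high; bystander, to be left alone. Origin: about the centre of its underside.
- incense_holder: Ceramic incense holder, disc 68 mm with a 37 mm high stub; bystander, to be left alone. Origin: about the centre of its underside.
- ice_roller: Pale ice roller, about 160 mm long, 44 mm high; bystander, to be left alone. Origin: about the centre of its underside.
- pumice: Grey pumice block, 85 x 50 x 30 mm; bystander, to be left alone. Origin: about the centre of its underside.

How it is judged:
By the outcome, as a careful person would: the job done as asked, in the order asked, and still so for the second after the job is handed in, with the robot touching nothing.
Of plate1, plate2, plate3 only 2 to 3 are there at a start; the rules pass over those that are not, and their reading is None.
Of brush1, brush2, brush3 only 2 to 3 are there at a start; the rules pass over those that are not, and their reading is None.
At some moment in a run one of plate1, plate2, plate3, brush1, brush2, brush3 may be knocked a few centimetres aside while the robot is not near it.
It also fails if it takes over 210 s, if anything falls off the work surface, if the arm or the gripper's body presses on something with over 40 N, if the wrist force passes 120 N, or if a joint passes its speed limit or range.

ROBOT

A 6-joint arm with a two-finger parallel gripper is mounted at the origin on the work surface. World frame = base frame: x ahead of the robot, y to its left, z up, the work surface at z = 0. Lengths are in mm, angles in rad, forces in N, time in s.
With the tool pointing down it reaches from about 250 to 850 mm from the base axis. Payload 12.5 kg.
Tool frame: the origin (TCP) lies at the very end of the fingers, on their centre line; the grasp point (between the pads) lies 19 mm behind it; x points along the fingers, y is the direction in which the jaws open and shut, and the axes are right-handed (so a half turn about x gives the same grasp; the last joint's range is limited). The gripper opens to 93 mm and grips with 3 to 60 N. Pads are 15 mm wide; open, the fingers measure 128 mm over their backs; the gripper's body (75 mm by 188 mm) begins 65 mm behind the grasp point.
Start: joints at [-1.411, 0.351, 1.652, -0, 1.139, -0.085], TCP at [133.32, -533.582, 218.633] pointing down, gripper open.
Joint ranges: [-2.75, 2.75], [-0.79, 2.1], [0.01, 2.65], [-1.57, 4.71], [0.07, 3.14], [-2.87, 2.87]. Speed limits (rad/s): [2.22, 2.22, 2.79, 3.14, 3.14, 3.14].

INTERFACE

Orientations are given as a unit quaternion [w, x, y, z].
In Python, from cell import r gives the robot as it stands.
- The arm moves only by the tool move_arm, never from a script. Its arguments are lists of equal length, an entry for each row: "claw": the closure in counts, from 0 (fully open) to 255 (shut); "dp": the shift along the world's x, y, z in mm, a list of three; "spin": the turn about the world's z in rad. In form: {"claw": [claw, ...], "dp": [[dx, dy, dz], ...], "spin": [spin, ...]}. A call has 1 to 12 rows; each row is the pose to reach, as a shift and turn from the pose commanded when the call began; what a row does not reach only later rows make up. A row lasts 1/8 s, in which the tool goes at most 62.5 mm and 10.7 degrees, less where a joint would pass 70% of its speed; a pose out of reach is approached as far as the arm can. A call with a gripper value outside its range is refused whole. The fingers move at their own pace and stop on an object; the grip force is fixed at half the most. Time passes only in rows, so rows that repeat a pose let the fingers close. It gives the time, the measured TCP pose, the force and the opening at its end, in the units of the state.
- r.get_obs(): the state, without advancing time (a new reading comes with each control period).
- r.camera(name): name is "scene" or "top"; returns a dict with "img" (420x560x3 uint8, red, green, blue), "vertical_fov" (degrees; the focal length in pixels is half the picture's height over the tangent of half this angle, whatever the lens; pixels are square), "cx", "cy" (the principal point, pixels), "dist_coeffs" ([k1, k2, p1, p2, k3] as OpenCV has them; the pictures are not rectified), "R" (3x3) and "t" (3): a world point X has camera coordinates R X + t. Camera axes: x right, y down, z forward; pixel columns grow to the right and rows downward; lengths in mm; the calibration is good to about 2 mm. A picture is of the moment at which its call begins. There is no depth.
- r.finish_job(): hands the job in, once; it reports no verdict.
The state is a dict: "clock": time; "joint_positions": joint angles; "dq": joint speeds; "joint_torque": joint torques, N m; "position": TCP position; "ee_rot": TCP orientation; "ft_force": force on the tool from outside, world axes, zero at the start; "moment": the same for the moment, N m; "grip_width": finger opening in mm.
Only numpy, scipy, OpenCV 4.12 (cv2) and the standard library are available. Lean on these libraries where they do the work, as an engineer would, in place of code of your own. Each camera call takes 0.05 s, during which the arm holds its last target. There are 200 camera calls.

## Working session

There is one attempt and no reset: what is moved stays moved. The work goes in short steps, Python scripts to look and compute and a tool call to move; the robot and the scene stay as the last step left them, time stands still between calls to the robot, and variables do not carry over. Pictures are saved under pics/ and viewed, about 12 in all and at most 16, crops included, and the job is handed in when it is done.

Besides the shell and the picture viewer there is one more tool, called as name(argument=value, ...), one argument or row to a line, values as JSON. move_arm: Moves the arm, as the interface text tells. Its arguments: {"type":"object","properties":{"claw":{"type":"array"},"dp":{"type":"array"},"spin":{"type":"array"}},"required":["claw","dp","spin"]}

```bash
mkdir -p pics; ls; cat > h.py <<'E'
import numpy as np, cv2, pickle
from cell import r
def cam(n,save=None):
    c=r.camera(n); img=np.array(c["img"]); h=img.shape[0]
    f=h/2/np.tan(np.radians(c["vertical_fov"])/2)
    c["K"]=np.array([[f,0,c["cx"]],[0,f,c["cy"]],[0,0,1.]]); c["R"]=np.array(c["R"]);c["t"]=np.array(c["t"]).ravel();c["d"]=np.array(c["dist_coeffs"],float)
    if save: cv2.imwrite(f"pics/{save}.png",img[:,:,::-1])
    pickle.dump({k:c[k] for k in("img","K","R","t","d")},open(f"{n}.pkl","wb"))
    return c
def load(n): return pickle.load(open(f"{n}.pkl","rb"))
def proj(c,P):
    return cv2.projectPoints(np.array(P,float).reshape(-1,1,3),cv2.Rodrigues(c["R"])[0],c["t"],c["K"],c["d"])[0].reshape(-1,2)
def back(c,uv,z):
    n=cv2.undistortPoints(np.array(uv,float).reshape(-1,1,2),c["K"],c["d"]).reshape(-1,2)
    d=np.c_[n,np.ones(len(n))]@c["R"]; o=-c["R"].T@c["t"]
    return o+d*((np.broadcast_to(z,len(n))-o[2])/d[:,2])[:,None]
E
python3 - <<'E'
from h import *
for n in("scene","top"):
    c=cam(n,n+"0"); print(n,-c["R"].T@c["t"],c["K"][0,0],c["d"])
im=[cv2.resize(cv2.imread(f"pics/{n}0.png"),None,fx=800/560,fy=600/420,interpolation=cv2.INTER_CUBIC) for n in("scene","top")]
cv2.imwrite("pics/a.png",im[0]);cv2.imwrite("pics/b.png",im[1])
o=r.get_obs();print(o)
E
```

```text
pics
scene [1097.33211238 -872.07824854  810.04798418] 524.6460784542014 [-0.13628167  0.          0.          0.          0.        ]
top [ 293.61462157   -5.39821841 1037.78282278] 409.6374239723814 [-0.0433668  0.         0.         0.         0.       ]
{'clock': 0.1, 'joint_positions': array([-1.41060222e+00,  3.51208080e-01,  1.65237640e+00, -1.59858392e-05,
        1.13913731e+00, -8.45756879e-02]), 'dq': array([-0.00100548, -0.00070505, -0.00139838,  0.00139583, -0.00012537,
        0.00201864]), 'joint_torque': array([ 3.31118272e-04, -4.98028708e+01, -2.85703540e+01,  6.99911686e-02,
        2.38463940e-02, -2.98780640e-05]), 'position': array([ 133.26397504, -533.26955641,  218.13498903]), 'ee_rot': array([-0.08592693, -0.70179722, -0.08672439,  0.70183766]), 'ft_force': array([0.22863794, 0.09246994, 0.24181093]), 'moment': array([ 0.01912   , -0.02377516, -0.02123662]), 'grip_width': 93.09547395708084}
```

View pics/b.png

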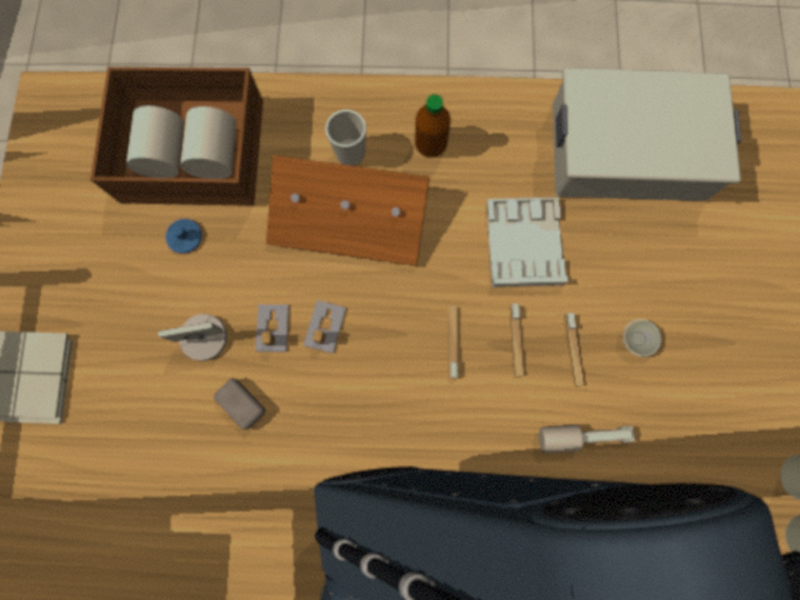

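View pics/a.png

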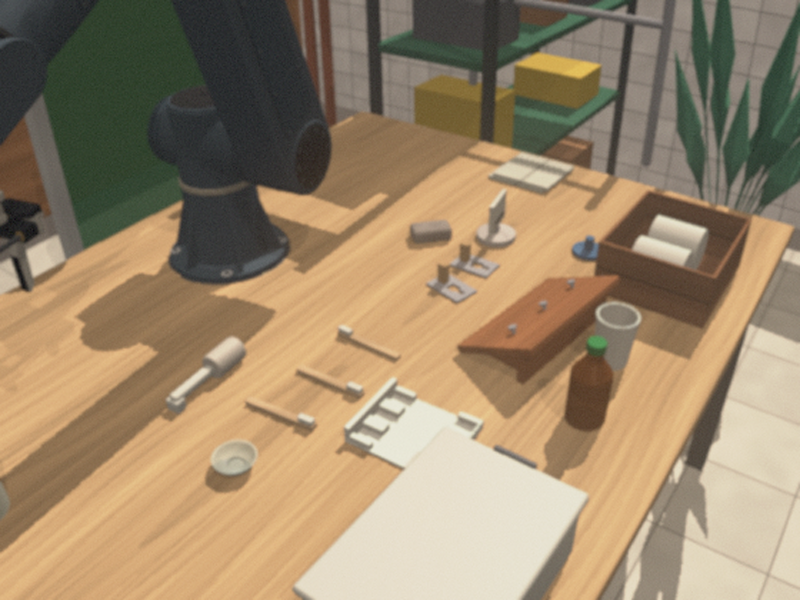

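```bash
cat >> h.py <<'E'
def crop(c,x0,y0,w,h,s,name,step=20,pts=None):
    im=np.array(c["img"])[y0:y0+h,x0:x0+w,::-1]
    im=cv2.resize(im,None,fx=s,fy=s,interpolation=cv2.INTER_CUBIC)
    for v in range(-(-x0//step)*step,x0+w,step):
        u=int((v-x0+.5)*s); cv2.line(im,(u,0),(u,6),(0,0,255),1); cv2.putText(im,str(v),(u+2,10),0,.35,(0,0,255),1)
    for v in range(-(-y0//step)*step,y0+h,step):
        u=int((v-y0+.5)*s); cv2.line(im,(0,u),(6,u),(0,0,255),1); cv2.putText(im,str(v),(8,u+4),0,.35,(0,0,255),1)
    for p in ([] if pts is None else pts):
        cv2.circle(im,(int((p[0]-x0+.5)*s),int((p[1]-y0+.5)*s)),2,(0,255,255),-1)
    cv2.imwrite(f"pics/{name}.png",im)
E
python3 - <<'E'
from h import *
c=load("top")
crop(c,108,105,200,150,4,"c1",10); crop(c,300,132,160,145,4.1,"c2",10)
E
```

```text
(no output)
```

View pics/c1.png

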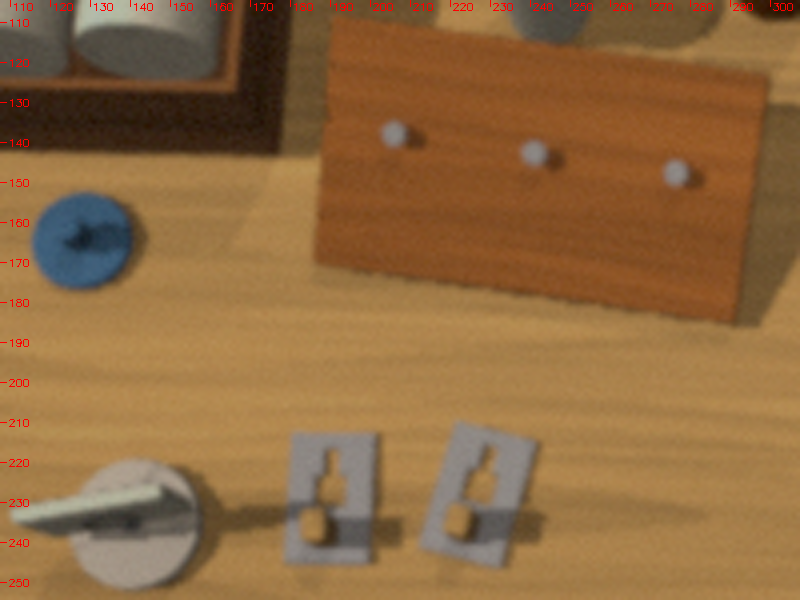

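View pics/c2.png

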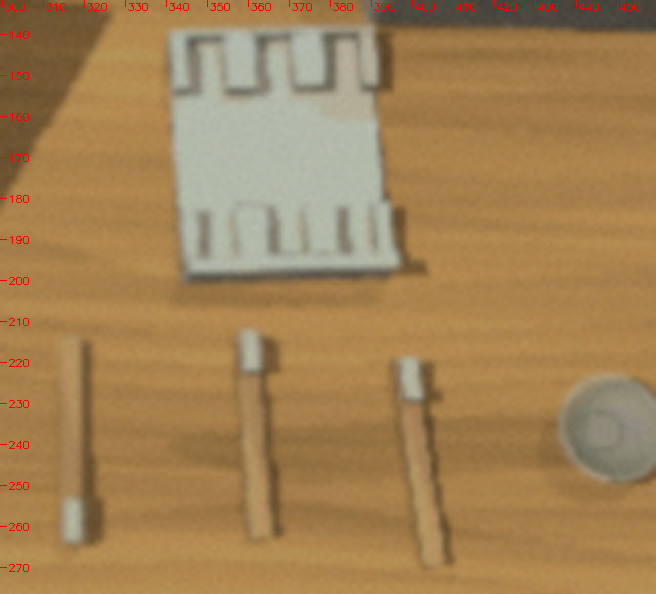

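```bash
cat > fit.py <<'E'
from h import *
from scipy.optimize import least_squares
from scipy.spatial.transform import Rotation as Ro
c=load("top")
C1=lambda a:np.array(a,float)/4+[107.5,104.5]
C2=lambda a:np.array(a,float)/4.1+[299.5,131.5]
def fit(M,uv,z0,tilt=0,yaw0=0):
    M=np.array(M,float)
    def W(p): return Ro.from_euler("zy",[p[2],-tilt],).as_matrix()@M.T
    def Wp(p):
        R=Ro.from_euler("Z",p[2]).as_matrix()@Ro.from_euler("Y",-tilt).as_matrix()
        return (R@M.T).T+[p[0],p[1],z0]
    g=back(c,uv.mean(0)[None],z0)[0]
    s=least_squares(lambda p:(proj(c,Wp(p))-uv).ravel(),[g[0],g[1],yaw0],x_scale=[10,10,.1])
    print(np.round(s.x,3),"rms px",np.sqrt((s.fun**2).mean()).round(2)); return s.x,Wp
if __name__=="__main__":
    print("board",end=' ');p,Wp=fit([[80,140,0],[80,-140,0],[-80,-140,0],[-80,140,0],[12,90,13],[12,0,13],[12,-90,13]],C1([[330,17],[768,75],[737,324],[316,263],[393,134],[534,153],[676,173]]),52,np.radians(25))
    R=Ro.from_euler("Z",p[2]).as_matrix()@Ro.from_euler("Y",-np.radians(25)).as_matrix()
    for y in(90,0,-90): print(" stud foot",(R@[12,y,0]+[p[0],p[1],52]).round(1),"head",(R@[12,y,13]+[p[0],p[1],52]).round(1))
    PM=[[40,27,5],[40,-27,5],[-45,-27,5],[-45,27,5]]
    print("plateA",end=' ');fit(PM,C1([[293,434],[377,434],[370,564],[286,562]]),0)
    print("plateB",end=' ');fit(PM,C1([[458,422],[538,442],[501,567],[420,547]]),0)
    print("tray",end=' ');fit([[82,-66,31],[82,66,31],[-82,-66,17],[-42,-32,17],[-42,-12,17],[-42,12,17],[-42,32,17],[36,-32,17],[36,-12,17]],C2([[184,270],[402,265],[170,31],[224,94],[258,94],[293,90],[329,90],[235,205],[270,205]]),0,0,np.pi)
    B=[[65,0,11],[-65,0,9]]
    for n,a in(("b1",[[72,543],[72,338]]),("b2",[[250,330],[262,538]]),("b3",[[409,357],[436,566]])):
        print(n,end=' ');fit(B,C2(a),0,0,np.pi if n=="b1" else 0)
    print("stand",back(c,C1([[134.5,523]]),14).round(1),"sign top ends",back(c,C1([[12,518],[160,487]]),96).round(1))
    print("dish",back(c,C2([[608,428]]),10).round(0))
E
python3 fit.py
```

```text
board [ 6.63179e+02  1.11839e+02 -1.16000e-01] rms px 0.48
 stud foot [684.4 200.   57.1] head [679.  200.6  68.9]
 stud foot [674.  110.6  57.1] head [668.5 111.2  68.9]
 stud foot [663.5  21.2  57.1] head [658.1  21.8  68.9]
plateA [4.59181e+02 2.37936e+02 1.80000e-02] rms px 0.19
plateB [ 4.64410e+02  1.42392e+02 -2.30000e-01] rms px 0.19
tray [ 627.104 -216.345    3.194] rms px 0.7
b1 [440.41  -86.405   3.152] rms px 0.31
b2 [ 4.47446e+02 -1.99899e+02  5.10000e-02] rms px 0.09
b3 [ 4.33103e+02 -3.02486e+02  1.06000e-01] rms px 0.04
stand [[435.5 360.9  14. ]] sign top ends [[424.9 404.8  96. ]
 [445.9 318.4  96. ]]
dish [[ 456. -419.   10.]]
```

move_arm(
  claw=[100,100,100,100,100,100,100,100,100,100,100,100],
  dp=[
    [25,0,0],
    [50,60,0],
    [76,120,0],
    [102,180,0],
    [127,240,0],
    [153,300,0],
    [178,360,0],
    [204,420,0],
    [230,500,0],
    [260,560,0],
    [290,620,0],
    [306,682,0],
  ],
  spin=[-0.04,-0.08,-0.12,-0.16,-0.2,-0.24,-0.28,-0.32,-0.36,-0.4,-0.44,-0.475],
)

```text
clock: 1.6
position: [423.2, 102.9, 218.6]
ee_rot: [-0.082, 0.703, -0.082, -0.702]
ft_force: [0.9, -1.3, 1.8]
grip_width: 56.3
```

move_arm(
  claw=[100,100,100],
  dp=[
    [0,0,0],
    [0,0,0],
    [0,0,0],
  ],
  spin=[0,0,0],
)

```text
clock: 1.98
position: [422.4, 99.6, 218.6]
ee_rot: [0.082, -0.702, 0.082, 0.702]
ft_force: [-0.2, -0.1, 0.9]
grip_width: 56.5
```

```bash
python3 - <<'E'
from h import *
c=cam("scene")
from fit import *
# overlay of estimated models on the scene view
P=[]
def rz(a): return Ro.from_euler("Z",a).as_matrix()
for x,y,a in((459.2,237.9,.018),(464.4,142.4,-.23)):
    M=np.array([[40,27,5],[40,-27,5],[-45,-27,5],[-45,27,5],[-16,8,47],[-16,-8,47],[-36,8,47],[-36,-8,47.]]);P+=list((rz(a)@M.T).T+[x,y,0])
R=rz(-.116)@Ro.from_euler("Y",-np.radians(25)).as_matrix()
for m in([80,140,0],[80,-140,0],[-80,-140,0],[-80,140,0],[12,90,13],[12,0,13],[12,-90,13]): P.append(R@m+[663.2,111.8,52])
M=np.array([[82,-66,31],[82,66,31],[-82,-66,17],[-82,66,17],[36,-32,17],[36,-12,17],[36,12,17],[36,32,17]]);P+=list((rz(3.194)@M.T).T+[627.1,-216.3,0])
for x,y,a in((440.4,-86.4,3.152),(447.4,-199.9,.051),(433.1,-302.5,.106)):
    M=np.array([[65,7,9],[65,-7,9],[-65,7,9],[-65,-7,9.]]);P+=list((rz(a)@M.T).T+[x,y,0])
crop(c,160,120,290,215,2.75,"s1",20,proj(c,P))
print(r.get_obs()["position"])
E
```

```text
[422.4980262   99.5572228  218.68955901]
```

View pics/s1.png

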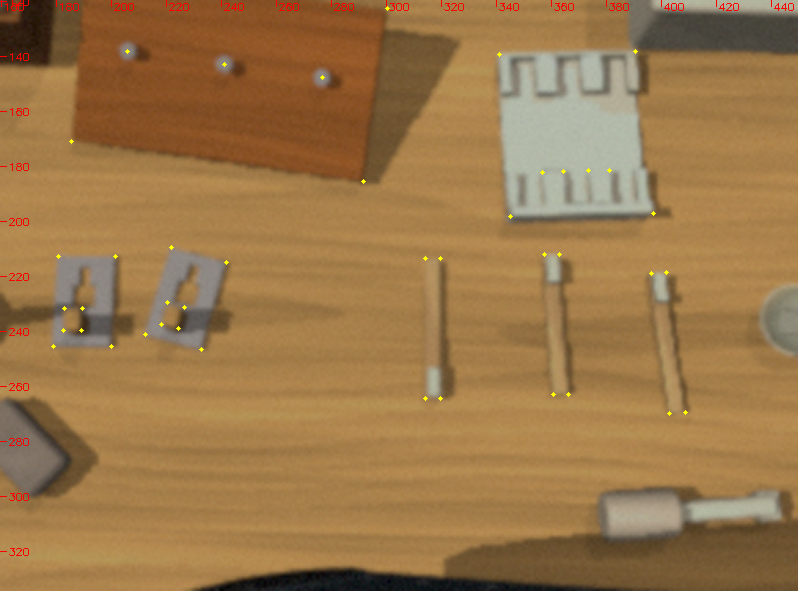

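```bash
python3 - <<'E'
from fit import *
c=load("scene")
P=[]
def rz(a): return Ro.from_euler("Z",a).as_matrix()
for x,y,a in((459.2,237.9,.018),(464.4,142.4,-.23)):
    M=np.array([[40,27,5],[40,-27,5],[-45,-27,5],[-45,27,5],[-16,8,47],[-16,-8,47],[-36,8,47],[-36,-8,47.]]);P+=list((rz(a)@M.T).T+[x,y,0])
R=rz(-.116)@Ro.from_euler("Y",-np.radians(25)).as_matrix()
for m in([80,140,0],[80,-140,0],[-80,-140,0],[-80,140,0],[12,90,13],[12,0,13],[12,-90,13]): P.append(R@m+[663.2,111.8,52])
M=np.array([[82,-66,31],[82,66,31],[-82,-66,17],[-82,66,17],[36,-32,17],[36,-12,17],[36,12,17],[36,32,17]]);P+=list((rz(3.194)@M.T).T+[627.1,-216.3,0])
for x,y,a in((440.4,-86.4,3.152),(447.4,-199.9,.051),(433.1,-302.5,.106)):
    M=np.array([[65,7,9],[65,-7,9],[-65,7,9],[-65,-7,9.]]);P+=list((rz(a)@M.T).T+[x,y,0])
crop(c,165,125,270,205,2.95,"s2",20,proj(c,P))
E
```

```text
(no output)
```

View pics/s2.png

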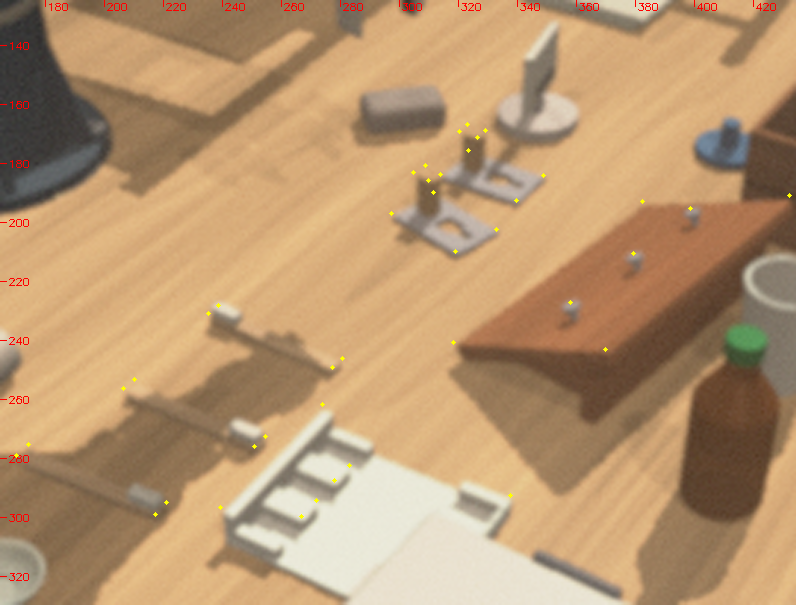

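move_arm(
  claw=[100,100,100],
  dp=[
    [10,30,0],
    [17,49,-50],
    [17,49,-90],
  ],
  spin=[0,0,0],
)

```text
clock: 2.4
position: [439.9, 149.6, 127.5]
ee_rot: [-0.082, 0.703, -0.081, -0.702]
ft_force: [1.1, -0.9, -0.4]
grip_width: 56.1
```

move_arm(
  claw=[100,100,100,100,255,255,255,255],
  dp=[
    [0,0,-40],
    [0,0,-80],
    [0,0,-106],
    [0,0,-106],
    [0,0,-106],
    [0,0,-106],
    [0,0,-106],
    [0,0,-106],
  ],
  spin=[0,0,0,0,0,0,0,0],
)

```text
clock: 3.4
position: [439.9, 149.8, 23.0]
ee_rot: [-0.081, 0.703, -0.081, -0.702]
ft_force: [-0.4, -0.8, 0.2]
grip_width: 21.1
```

move_arm(
  claw=[255,255,255,255],
  dp=[
    [0,0,0],
    [0,0,0],
    [0,0,0],
    [0,0,0],
  ],
  spin=[0,0,0,0],
)

```text
clock: 3.9
position: [439.7, 149.7, 22.9]
ee_rot: [-0.081, 0.702, -0.081, -0.702]
ft_force: [-1.4, -1.0, 5.3]
grip_width: 15.7
```

move_arm(
  claw=[255,255,255,255,255,255,255,255,255],
  dp=[
    [0,0,30],
    [0,0,80],
    [30,-20,105],
    [80,-50,105],
    [130,-85,105],
    [170,-110,105],
    [191,-125,105],
    [191,-125,105],
    [191,-125,105],
  ],
  spin=[0,0,0,0.04,0.08,0.114,0.114,0.114,0.114],
)

```text
clock: 5.03
position: [629.8, 25.2, 127.2]
ee_rot: [0.041, -0.705, 0.041, 0.706]
ft_force: [0.6, 0.5, -0.9]
grip_width: 15.4
```

```bash
python3 - <<'E'
from h import *
c=cam("top"); o=r.get_obs(); p=o["position"]; print(p,o["grip_width"],o["ft_force"])
s=cam("scene")
# candidate: plate at tcp, back face at p.z-23+... 
a=-.116; R=np.array([[np.cos(a),-np.sin(a),0],[np.sin(a),np.cos(a),0],[0,0,1]])
M=np.array([[40,27,5],[40,-27,5],[-45,-27,5],[-45,27,5],[30,5,5],[30,-5,5],[12.5,10.5,5],[12.5,-10.5,5],[-8.5,10.5,5],[-8.5,-10.5,5.]])+[26,0,-23]
P=(R@M.T).T+p
a1=proj(c,P);print(a1[0])
crop(c,235,110,75,75,5.3,"d1",5,a1); 
a2=proj(s,P);u,v=a2.mean(0).astype(int); crop(s,u-38,v-38,75,75,5.3,"d2",5,a2)
cv2.imwrite("pics/d.png",np.hstack([cv2.imread("pics/d1.png"),cv2.imread("pics/d2.png")]))
E
```

```text
[629.75661223  25.36622862 127.41125797] 15.726584076907129 [-0.39821946  0.90572589 -0.61505346]
[267.44404701 125.72791338]
```

View pics/d.png

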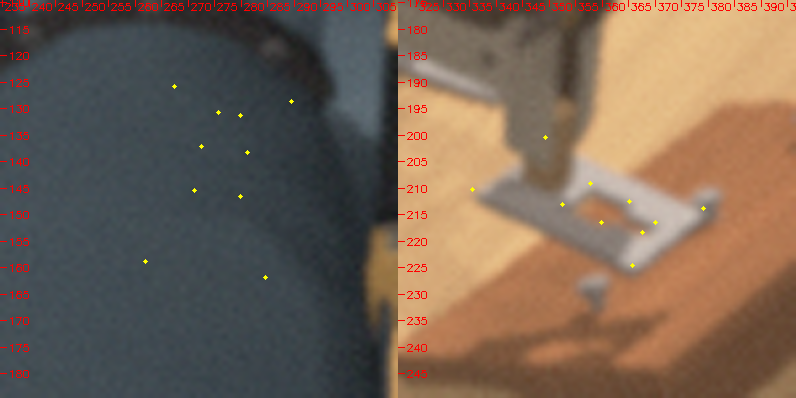

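```bash
python3 - <<'E'
from h import *
s=load("scene"); o=r.get_obs(); p=o["position"]
a=-.116; R=np.array([[np.cos(a),-np.sin(a),0],[np.sin(a),np.cos(a),0],[0,0,1]])
M=np.array([[40,27,5],[40,-27,5],[-45,-27,5],[12.5,10.5,5],[12.5,-10.5,5],[-8.5,10.5,5],[-8.5,-10.5,5.]])+[26,0,-23]
P=np.vstack([(R@M.T).T+p,[[658.1,21.8,68.9]]])
crop(s,335,190,52,45,15,"e",5,proj(s,P)); print(proj(s,P).round(2))
E
```

```text
[[379.17 213.84]
 [365.73 224.44]
 [335.58 210.13]
 [365.24 212.45]
 [359.96 216.47]
 [357.83 209.03]
 [352.52 212.98]
 [357.81 226.98]]
```

View pics/e.png

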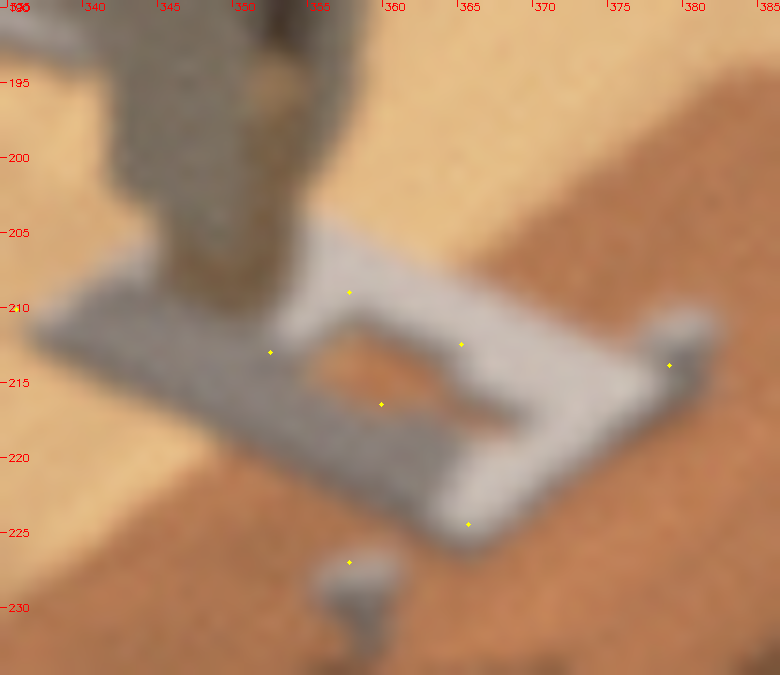

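move_arm(
  claw=[255,255,255,255,255,255,255,255,255],
  dp=[
    [-2,20,0],
    [-4,45.5,0],
    [-4,45.5,-15],
    [-4,45.5,-27],
    [-4,45.5,-35],
    [-4,45.5,-41],
    [-4,45.5,-47],
    [-4,45.5,-52],
    [-4,45.5,-52],
  ],
  spin=[0,0,0,0,0,0,0,0,0],
)

```text
clock: 6.25
position: [625.1, 69.9, 75.1]
ee_rot: [0.041, -0.705, 0.041, 0.707]
ft_force: [-9.6, 0.4, 3.4]
grip_width: 15.8
```

move_arm(
  claw=[255,255,255,255,255,255],
  dp=[
    [0,0,-4],
    [0,0,-7],
    [0,0,-10],
    [0,0,-12],
    [0,0,-12],
    [0,0,-12],
  ],
  spin=[0,0,0,0,0,0],
)

```text
clock: 7.0
position: [625.6, 69.9, 63.4]
ee_rot: [0.041, -0.705, 0.041, 0.707]
ft_force: [-6.7, 0.2, 3.7]
grip_width: 15.7
```

```bash
python3 - <<'E'
from h import *
s=cam("scene"); c=cam("top"); o=r.get_obs(); print(o["position"],o["ft_force"],o["moment"])
u,v=proj(s,[[655,65,70]])[0].astype(int); crop(s,u-40,v-35,80,60,10,"f",5)
E
```

```text
[625.66369815  69.87509043  63.40393589] [-6.81002138  1.22564482  4.30630612] [ 0.06529558  1.02746847 -0.02981452]
```

View pics/f.png

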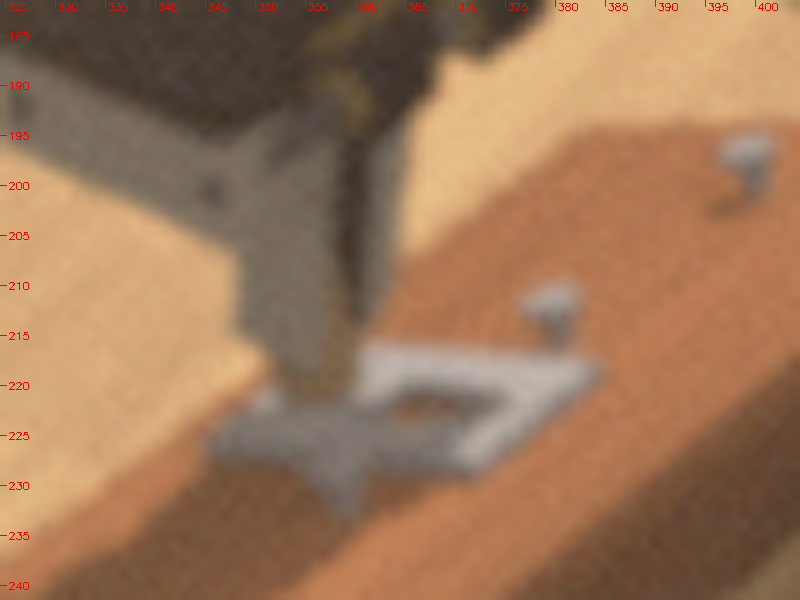

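move_arm(
  claw=[255,255,255],
  dp=[
    [0,0,-1],
    [0,0,-2],
    [0,0,-2],
  ],
  spin=[0,0,0],
)

```text
clock: 7.48
position: [625.7, 69.9, 61.5]
ee_rot: [0.041, -0.705, 0.041, 0.707]
ft_force: [-6.8, 1.4, 3.7]
grip_width: 15.7
```

move_arm(
  claw=[255,255,255],
  dp=[
    [0,0,-1],
    [0,0,-2],
    [0,0,-2],
  ],
  spin=[0,0,0],
)

```text
clock: 7.85
position: [625.9, 69.9, 59.7]
ee_rot: [0.041, -0.705, 0.041, 0.707]
ft_force: [-7.3, 0.9, 5.5]
grip_width: 15.8
```

move_arm(
  claw=[255,255,255],
  dp=[
    [0,0,-1],
    [0,0,-2],
    [0,0,-2],
  ],
  spin=[0,0,0],
)

```text
clock: 8.22
position: [626.0, 69.9, 59.6]
ee_rot: [0.041, -0.705, 0.041, 0.706]
ft_force: [-15.6, -0.2, 24.8]
grip_width: 15.7
```

move_arm(
  claw=[255,255,255],
  dp=[
    [0,0,-1],
    [0,0,-2],
    [0,0,-2],
  ],
  spin=[0,0,0],
)

```text
clock: 8.6
position: [626.6, 69.8, 59.2]
ee_rot: [0.041, -0.706, 0.041, 0.706]
ft_force: [-19.7, -0.6, 38.2]
grip_width: 16.0
```

move_arm(
  claw=[255,255],
  dp=[
    [0,0,3],
    [0,0,3.5],
  ],
  spin=[0,0],
)

```text
clock: 8.85
position: [626.9, 69.8, 59.5]
ee_rot: [-0.041, 0.706, -0.041, -0.706]
ft_force: [-1.8, -0.3, 4.5]
grip_width: 16.1
```

```bash
python3 - <<'E'
from h import *
s=cam("scene"); o=r.get_obs(); print(o["position"],o["ft_force"],o["moment"])
crop(s,340,195,64,48,12.5,"g",2)
E
```

```text
[626.94488988  69.84196111  59.50378763] [-3.6282024  -0.37949468  9.3017553 ] [-0.281038    0.56876074 -0.08594048]
```

View pics/g.png

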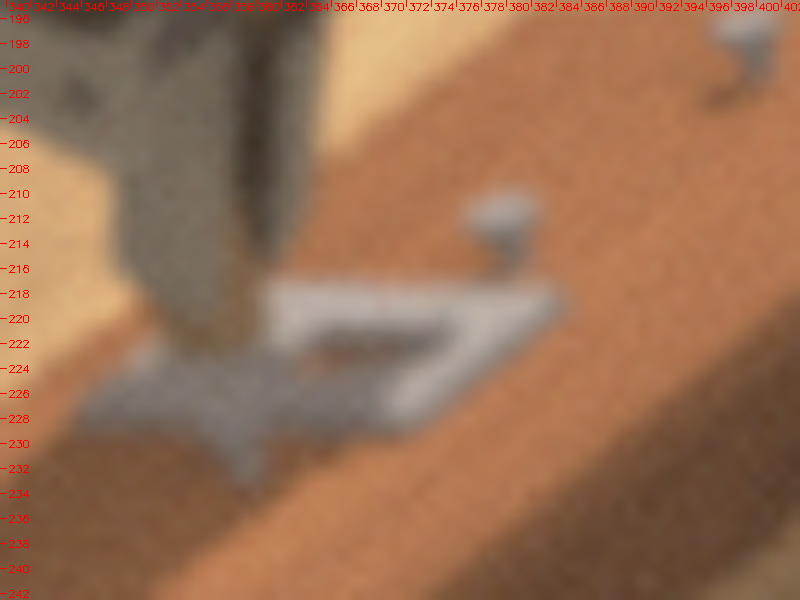

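```bash
cat > bd.py <<'E'
from h import *
from scipy.optimize import least_squares
from scipy.spatial.transform import Rotation as Ro
RB=Ro.from_euler("Z",-.116).as_matrix()@Ro.from_euler("Y",-np.radians(25)).as_matrix(); OB=np.array([663.2,111.8,52])
def B2W(P): return (RB@np.atleast_2d(np.array(P,float)).T).T+OB
def W2B(P): return (np.atleast_2d(P)-OB)@RB
E
python3 - <<'E'
from bd import *
s=load("scene")
g=lambda a:np.array(a,float)/12.5+[339.5,194.5]
st=g([[505,213]]); print("stud2 bias",st-proj(s,B2W([12,0,13])), "stud1 proj",proj(s,B2W([12,90,13])))
bias=st-proj(s,B2W([12,0,13]))
M=np.array([[40,27,5],[40,-27,5],[-45,-27,5.]]); uv=g([[558,290],[395,412],[80,412]])-bias
f=lambda p:(proj(s,B2W((Ro.from_euler("Z",p[2]).as_matrix()@M.T).T+[p[0],p[1],0]))-uv).ravel()
q=least_squares(f,[10,-45,0],x_scale=[10,10,.1]); print(q.x,q.fun.round(2))
q=least_squares(lambda p:f([p[0],p[1],0]),[10,-45]); print(q.x,q.fun.round(2))
print("tip",W2B([626.5,69.9,59.6]),"grip",W2B([626.5,69.9,78.6]))
E
```

```text
stud2 bias [[0.76584072 1.19374532]] stud1 proj [[398.57458814 195.10858713]]
[-4.55018295e+00 -4.37276051e+01 -3.11619324e-02] [ 0.51  0.03  0.31  0.45 -0.9  -0.66]
[ -4.85453593 -44.05724774] [ 0.35 -0.14  0.71  0.28 -1.16 -0.33]
tip [[-25.43091845 -45.86607171  20.24430421]] grip [[-17.40117148 -45.86607171  37.46415216]]
```

move_arm(
  claw=[255,255,255,255,255,255],
  dp=[
    [-4.5,0.5,10],
    [-9.2,1.1,20],
    [-5,-22,23],
    [-1.4,-45,26],
    [-1.4,-45,26],
    [-1.4,-45,26],
  ],
  spin=[0,0,0,0,0,0],
)

```text
clock: 9.65
position: [625.1, 24.8, 84.8]
ee_rot: [0.041, -0.706, 0.041, 0.706]
ft_force: [-0.8, -0.4, -1.2]
grip_width: 15.9
```

```bash
python3 - <<'E'
from bd import *
s=cam("scene"); o=r.get_obs(); print(o["position"],o["ft_force"]); p=o["position"]; print("tip",W2B(p))
b=W2B(p)[0]; O=b-[-20.9,0,20.2]; print(O)
M=np.array([[40,27,5],[40,-27,5],[-45,-27,5],[-45,27,5],[12.5,10.5,5],[12.5,-10.5,5],[-8.5,10.5,5],[-8.5,-10.5,5.],[30,5,5],[30,-5,5]])+O
P=np.vstack([B2W(M),B2W([12,-90,13])])
crop(s,325,195,64,48,12.5,"h",2,proj(s,P)+[.77,1.19])
E
```

```text
[625.06683917  25.21074715  84.84271215] [ 0.4436104   0.4827457  -1.09734344]
tip [[-11.36531531 -90.42086633  41.53765694]]
[  9.53468469 -90.42086633  21.33765694]
```

View pics/h.png

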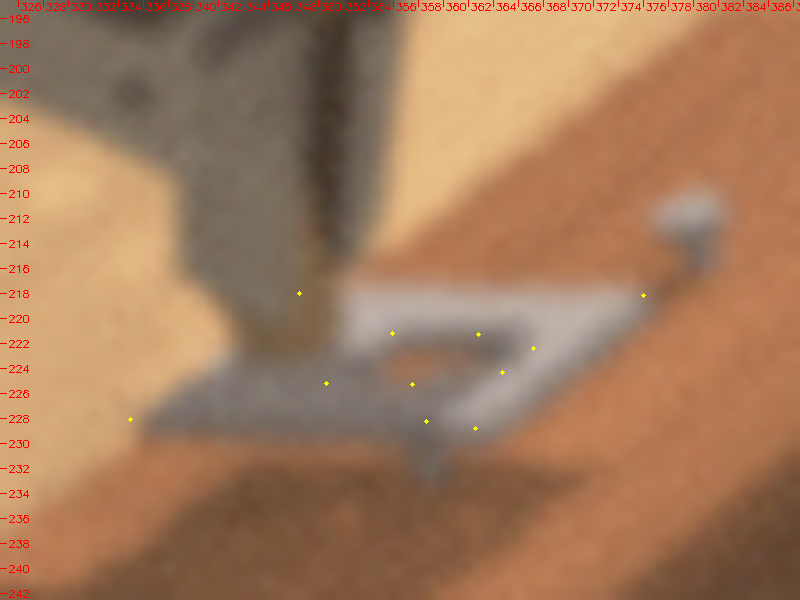

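move_arm(
  claw=[255,255,255,255,255,255],
  dp=[
    [-0.9,0.1,-0.4],
    [1.5,-0.2,-5.5],
    [3.6,-0.5,-10],
    [5.6,-0.8,-14.5],
    [6.8,-0.9,-17],
    [6.8,-0.9,-17],
  ],
  spin=[0,0,0,0,0,0],
)

```text
clock: 10.45
position: [632.0, 24.3, 67.9]
ee_rot: [0.041, -0.706, 0.041, 0.706]
ft_force: [0.2, 0.5, -1.2]
grip_width: 15.7
```

move_arm(
  claw=[255,255,255,255],
  dp=[
    [0.5,0,-1],
    [1,-0.1,-2.2],
    [1.2,-0.1,-2.8],
    [1.2,-0.1,-2.8],
  ],
  spin=[0,0,0,0],
)

```text
clock: 10.95
position: [633.3, 24.2, 65.3]
ee_rot: [0.041, -0.706, 0.041, 0.706]
ft_force: [0.1, -0.2, -1.5]
grip_width: 15.6
```

move_arm(
  claw=[255,255,255,255,255,255,255],
  dp=[
    [-4,0.5,-2],
    [-8,0.9,-3.9],
    [-12,1.4,-5.8],
    [-16,1.9,-7.7],
    [-19,2.2,-9.1],
    [-20.5,2.4,-9.8],
    [-20.5,2.4,-9.8],
  ],
  spin=[0,0,0,0,0,0,0],
)

```text
clock: 11.82
position: [612.6, 26.6, 55.5]
ee_rot: [0.041, -0.706, 0.041, 0.706]
ft_force: [-1.8, 0.6, -0.7]
grip_width: 15.9
```

move_arm(
  claw=[255,255,255,255],
  dp=[
    [-1,0.1,-0.5],
    [-2.2,0.2,-1.0],
    [-3.6,0.4,-1.7],
    [-3.6,0.4,-1.7],
  ],
  spin=[0,0,0,0],
)

```text
clock: 12.32
position: [609.6, 26.9, 54.1]
ee_rot: [-0.041, 0.706, -0.041, -0.705]
ft_force: [3.2, -0.6, -1.1]
grip_width: 15.7
```

move_arm(
  claw=[255,255,255],
  dp=[
    [-1,0.1,-0.5],
    [-2,0.2,-1],
    [-2,0.2,-1],
  ],
  spin=[0,0,0],
)

```text
clock: 12.7
position: [609.3, 27.0, 53.9]
ee_rot: [-0.041, 0.708, -0.041, -0.704]
ft_force: [9.3, -1.6, 0.8]
grip_width: 15.9
```

move_arm(
  claw=[255,140,140,140,140,140,140,140,140,140,140,140],
  dp=[
    [1.5,-0.2,0.5],
    [1.5,-0.2,0.5],
    [1.5,-0.2,0.5],
    [1.5,-0.2,0.5],
    [1.5,0,30],
    [1.5,0,75],
    [-30,40,105],
    [-75,90,105],
    [-120,140,105],
    [-160,190,105],
    [-175,211,105],
    [-175,211,105],
  ],
  spin=[0,0,0,0,0,0,0,0.06,0.1,0.134,0.134,0.134],
)

```text
clock: 14.2
position: [430.7, 239.7, 157.9]
ee_rot: [-0.007, -0.707, -0.007, 0.707]
ft_force: [0.7, -0.6, 0.3]
grip_width: 42.0
```

```bash
python3 - <<'E'
from bd import *
s=cam("scene"); o=r.get_obs(); print(o["position"],o["ft_force"],o["grip_width"])
O=[-14,-90,0]
M=np.array([[40,27,5],[40,-27,5],[-45,-27,5],[-45,27,5],[-16,8,47],[-16,-8,47],[-36,8,47],[-36,-8,47]])
P=[*B2W(M+O)]
a=.018; P+=list((Ro.from_euler("Z",a).as_matrix()@M.T).T+[459.2,237.9,0])
crop(s,290,140,110,105,5.7,"i",5,proj(s,P)+[.77,1.19])
crop(s,160,120,280,210,2.85,"i_w",20)
E
```

```text
[431.64705471 238.75741314 157.90569837] [ 0.57513618 -0.82923157  0.06150037] 41.95461301339986
```

View pics/i.png

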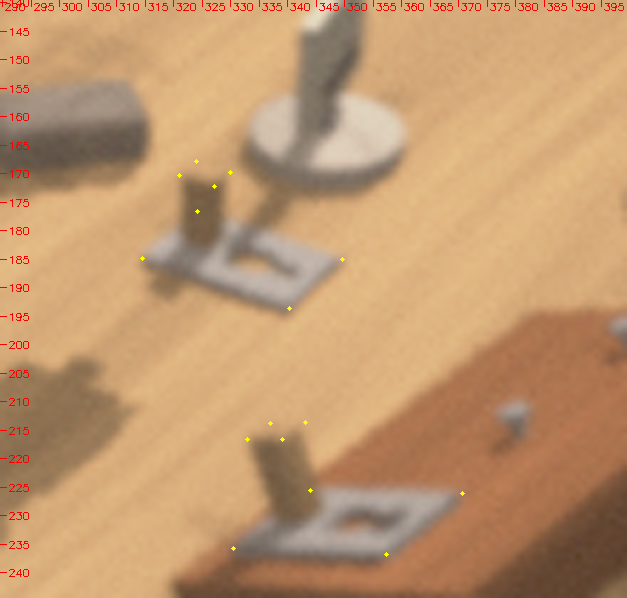

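move_arm(
  claw=[140,140,140,140,140,255,255,255,255,255,255,255],
  dp=[
    [1,-1,-40],
    [1.3,-1,-80],
    [1.3,-1,-120],
    [1.3,-1,-135.5],
    [1.3,-1,-135.5],
    [1.3,-1,-135.5],
    [1.3,-1,-135.5],
    [1.3,-1,-135.5],
    [1.3,-1,-135.5],
    [1.3,-1,-135.5],
    [1.3,-1,-135.5],
    [1.3,-1,-135.5],
  ],
  spin=[0,0,0,0,0,0,0,0,0,0,0,0],
)

```text
clock: 15.75
position: [433.8, 237.4, 23.0]
ee_rot: [0.006, 0.707, 0.007, -0.707]
ft_force: [-1.0, -0.1, 6.1]
grip_width: 15.8
```

move_arm(
  claw=[255,255,255,255,255,255,255,255,255,255],
  dp=[
    [0,0,40],
    [0,0,90],
    [30,-12,115],
    [80,-31,115],
    [130,-50,110],
    [170,-65,105],
    [203,-77.2,105],
    [203,-77.2,105],
    [203,-77.2,90],
    [203,-77.2,80],
  ],
  spin=[0,0,0,-0.05,-0.1,-0.134,-0.134,-0.134,-0.134,-0.134],
)

```text
clock: 17.0
position: [635.1, 160.4, 100.9]
ee_rot: [0.041, -0.705, 0.041, 0.707]
ft_force: [-0.1, 0.2, -1.8]
grip_width: 15.7
```

move_arm(
  claw=[255,255,255,255,255,255,255,255,255,255],
  dp=[
    [0,0,-8],
    [0,0,-13],
    [0,0,-18],
    [0,0,-22],
    [0,0,-26],
    [0,0,-30],
    [0,0,-34],
    [0,0,-37],
    [0,0,-40],
    [0,0,-41],
  ],
  spin=[0,0,0,0,0,0,0,0,0,0],
)

```text
clock: 18.25
position: [635.5, 160.3, 61.5]
ee_rot: [0.041, -0.705, 0.041, 0.707]
ft_force: [-8.2, 0.4, 4.3]
grip_width: 15.6
```

move_arm(
  claw=[255,255,255,255],
  dp=[
    [0,0,-1.5],
    [0,0,-3],
    [0,0,-4],
    [0,0,-4],
  ],
  spin=[0,0,0,0],
)

```text
clock: 18.75
position: [635.7, 160.3, 59.1]
ee_rot: [0.041, -0.705, 0.041, 0.706]
ft_force: [-13.1, -0.7, 17.1]
grip_width: 15.8
```

move_arm(
  claw=[255,255,255,255,255],
  dp=[
    [0,0,-1.2],
    [0,0,-2],
    [0,0,-2],
    [0,0,1],
    [0,0,1.5],
  ],
  spin=[0,0,0,0,0],
)

```text
clock: 19.38
position: [636.6, 160.3, 59.4]
ee_rot: [-0.041, 0.706, -0.041, -0.706]
ft_force: [-2.6, 0.6, 4.0]
grip_width: 16.0
```

```bash
python3 - <<'E'
from bd import *
s=cam("scene"); o=r.get_obs(); p=o["position"]; print(p,o["ft_force"]); b=W2B(p)[0]; print("tip",b)
O=b-[-20.9,0,20.2]
M=np.array([[40,27,5],[40,-27,5],[-45,-27,5],[-45,27,5]])
P=np.vstack([B2W(M+O),B2W([12,0,13]),B2W([12,90,13]),B2W(M+[-14,-90,0])])
q=proj(s,P)+[.77,1.19]; print(q[0])
crop(s,328,185,88,64,9,"j",2,q)
E
```

```text
[636.63075911 160.31015002  59.3589857 ] [-3.49741718  2.21325604  8.43538552]
tip [-25.89656501  45.10901492  20.19550891]
[403.87988038 201.91198912]
```

View pics/j.png

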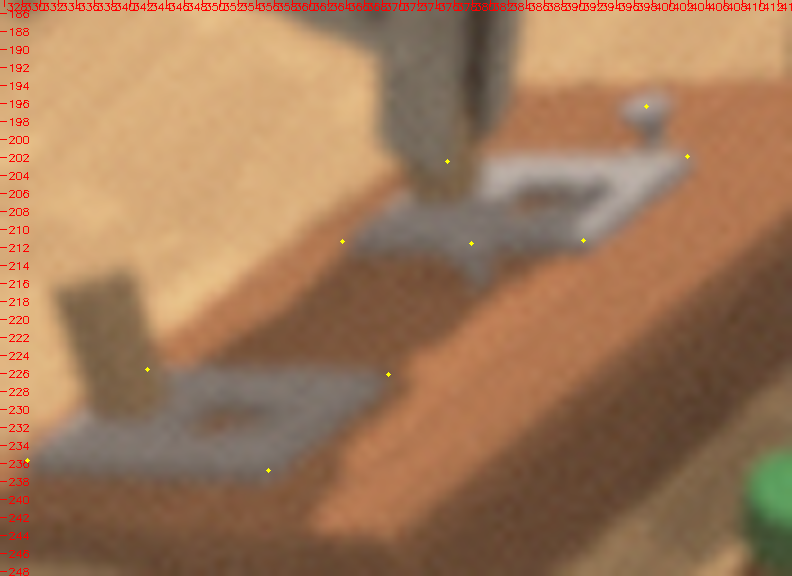

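move_arm(
  claw=[255,255,255,255,255,255,255],
  dp=[
    [-4.5,0.5,10],
    [-9.2,1.1,20],
    [-5,-22,23],
    [-2.2,-45.4,25.8],
    [-2.2,-45.4,25.8],
    [-2.2,-45.4,25.8],
    [-2.2,-45.4,25.8],
  ],
  spin=[0,0,0,0,0,0,0],
)

```text
clock: 20.3
position: [634.1, 114.8, 84.4]
ee_rot: [0.041, -0.706, 0.041, 0.706]
ft_force: [0.3, 0.1, -1.8]
grip_width: 16.0
```

```bash
python3 - <<'E'
from bd import *
p=r.get_obs()["position"]; b=W2B(p)[0]; print(p,b, "to insert:", B2W([-12.2,-.3,20.2])[0]-p)
E
```

```text
[634.11976413 114.82454384  84.42855765] [-12.79088433  -0.36152973  41.74544178] to insert: [  9.5833496   -1.05473571 -19.27708315]
```

move_arm(
  claw=[255,255,255,255,255,255,255],
  dp=[
    [0.6,0,0],
    [3,-0.3,-5],
    [5.3,-0.6,-10],
    [7.6,-0.8,-15],
    [8.7,-1,-17.5],
    [9.6,-1.1,-19.3],
    [9.6,-1.1,-19.3],
  ],
  spin=[0,0,0,0,0,0,0],
)

```text
clock: 21.18
position: [643.7, 113.5, 65.5]
ee_rot: [0.041, -0.706, 0.041, 0.706]
ft_force: [-2.6, -0.2, 0.7]
grip_width: 16.3
```

Slide down the slope.

move_arm(
  claw=[255,255,255,255,255,255,255,255],
  dp=[
    [-4,0.5,-2],
    [-8,0.9,-3.9],
    [-12,1.4,-5.8],
    [-16,1.9,-7.7],
    [-20,2.3,-9.5],
    [-22,2.5,-10.5],
    [-24,2.8,-11.4],
    [-24,2.8,-11.4],
  ],
  spin=[0,0,0,0,0,0,0,0],
)

```text
clock: 22.18
position: [620.7, 116.3, 54.5]
ee_rot: [-0.041, 0.707, -0.041, -0.705]
ft_force: [2.8, -0.5, 5.5]
grip_width: 15.4
```

move_arm(
  claw=[255,255,255,255],
  dp=[
    [-1,0.1,-0.4],
    [-2.5,0.3,-1],
    [-3.5,0.4,-1.4],
    [-3.5,0.4,-1.4],
  ],
  spin=[0,0,0,0],
)

```text
clock: 22.68
position: [620.3, 116.4, 54.4]
ee_rot: [-0.041, 0.709, -0.041, -0.702]
ft_force: [15.2, -3.1, 4.7]
grip_width: 15.9
```

move_arm(
  claw=[255,150,150,150,150,150,150,150,150,150,150,150],
  dp=[
    [3,-0.4,1],
    [3,-0.4,1],
    [3,-0.4,1],
    [3,-0.4,1],
    [3,0,30],
    [3,0,75],
    [-30,-40,105],
    [-75,-85,105],
    [-120,-130,105],
    [-160,-175,105],
    [-180,-202.8,105],
    [-180,-202.8,105],
  ],
  spin=[0,0,0,0,0,0,0,0.06,0.1,0.127,0.127,0.127],
)

```text
clock: 24.18
position: [435.3, -87.3, 157.6]
ee_rot: [-0.003, -0.707, -0.003, 0.707]
ft_force: [0.2, 0.4, -0.4]
grip_width: 38.4
```

```bash
python3 - <<'E'
from bd import *
s=cam("scene"); c=cam("top"); o=r.get_obs(); print(o["position"],o["ft_force"],o["grip_width"])
M=np.array([[40,27,5],[40,-27,5],[-45,-27,5],[-45,27,5]])
P=[*B2W(M+[-14,-90,0]),*B2W(M+[-14,0,0])]
for x,y,a in((440.4,-86.4,3.152),(447.4,-199.9,.051),(433.1,-302.5,.106)):
    m=np.array([[65,7,9],[65,-7,9],[-65,7,9],[-65,-7,9.]]);P+=list((Ro.from_euler("Z",a).as_matrix()@m.T).T+[x,y,0])
q=proj(s,P)+[.77,1.5]
crop(s,165,170,225,160,3.5,"k",10,q)
cv2.imwrite("pics/topk.png",c["img"][:,:,::-1])
E
```

```text
[436.63337135 -85.99064751 157.6401169 ] [-0.78281225  0.703864   -0.33701059] 38.542232006885804
```

View pics/k.png

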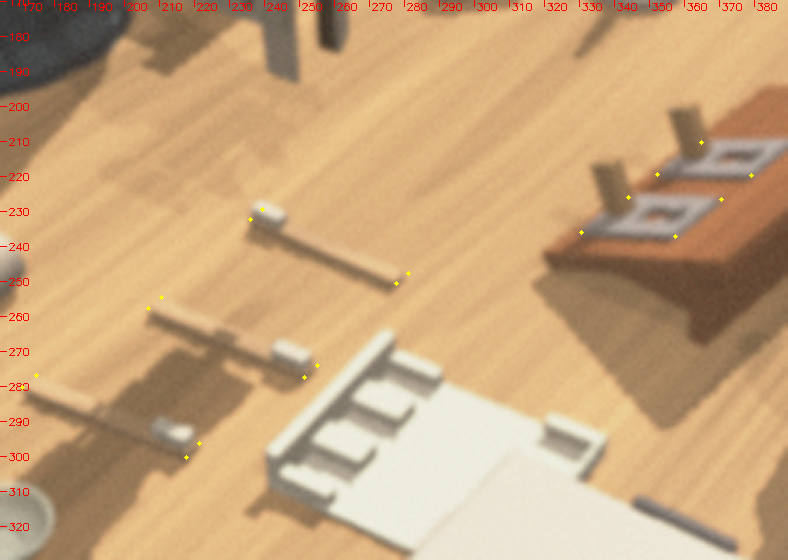

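move_arm(
  claw=[150,150,150,150,150,150,255,255,255,255,255,255],
  dp=[
    [3.5,-0.4,-45],
    [3.5,-0.4,-90],
    [3.5,-0.4,-130],
    [3.5,-0.4,-150],
    [3.5,-0.4,-154.5],
    [3.5,-0.4,-154.5],
    [3.5,-0.4,-154.5],
    [3.5,-0.4,-154.5],
    [3.5,-0.4,-154.5],
    [3.5,-0.4,-154.5],
    [3.5,-0.4,-154.5],
    [3.5,-0.4,-154.5],
  ],
  spin=[0,0,0,0,0,0,0,0,0,0,0,0],
)

```text
clock: 25.78
position: [440.1, -86.6, 3.4]
ee_rot: [0.004, 0.707, 0.004, -0.707]
ft_force: [-1.5, 0.8, 7.0]
grip_width: 13.5
```

```bash
python3 - <<'E'
from bd import *
s=load("scene")
k=lambda a:np.array(a,float)/3.5+[164.5,169.5]
R=Ro.from_euler("Z",3.194).as_matrix()
pts={"wall outer (82,66,31)":([82,66,31],[267,449]),"wall outer(82,-66,31)":([82,-66,31],[386,330]),"low corner (-82,-66,17)":([-82,-66,17],[606,436]),
"block(36,-66)":([36,-66,17],[442,374]),"block (36,-32)":([36,-32,17],[413,406]),"(36,12)":([36,12,17],[375,450]),"(36,-12)?":([36,-12,17],[385,432]),"(36,32)":([36,32,17],[352,466])}
for n,(m,uv) in pts.items():
    w=R@m+[627.1,-216.3,0]; b=back(s,k([uv])-[.77,1.3],w[2])[0]; print(n,(b-w).round(1)[:2])
for b in [([253,215],"b1 head?")]: pass
E
```

```text
wall outer (82,66,31) [1.5 1.2]
wall outer(82,-66,31) [ 2.4 -2.1]
low corner (-82,-66,17) [-0.7 -1.6]
block(36,-66) [ 1.5 -6. ]
block (36,-32) [ 1.8 -6.7]
(36,12) [ 3.3 -7.6]
(36,-12)? [  0.2 -15.4]
(36,32) [-1.  -6.5]
```

move_arm(
  claw=[255,255,255,255,255,255,255,255,255,255,255,255],
  dp=[
    [0,0,40],
    [0,0,80],
    [50,-23,80],
    [100,-46,80],
    [150,-69,80],
    [187.5,-86,80],
    [187.5,-86,80],
    [187.5,-86,50],
    [187.5,-86,30],
    [187.5,-86,15],
    [187.5,-86,10],
    [187.5,-86,7.5],
  ],
  spin=[0,0,0.02,0.042,0.042,0.042,0.042,0.042,0.042,0.042,0.042,0.042],
)

```text
clock: 27.28
position: [627.5, -172.5, 10.8]
ee_rot: [0.019, 0.707, 0.019, -0.707]
ft_force: [0.0, 0.4, -0.5]
grip_width: 13.9
```

move_arm(
  claw=[255,255,190,190,190],
  dp=[
    [0,0,0],
    [0,0,-0.5],
    [0,0,-0.5],
    [0,0,-0.5],
    [0,0,-0.5],
  ],
  spin=[0,0,0,0,0],
)

```text
clock: 27.9
position: [627.4, -172.5, 10.1]
ee_rot: [0.019, 0.707, 0.019, -0.707]
ft_force: [-0.3, -0.1, 0.6]
grip_width: 23.6
```

move_arm(
  claw=[190,190,150,150,150,150,150,150,150,150,150,150],
  dp=[
    [0,0,30],
    [0,0,75],
    [-50,-8,75],
    [-100,-15,75],
    [-150,-23,75],
    [-180,-27.4,75],
    [-180,-27.4,75],
    [-180,-27.4,40],
    [-180,-27.4,10],
    [-180,-27.4,-2],
    [-180,-27.4,-6.7],
    [-180,-27.4,-6.7],
  ],
  spin=[0,0,0,0,0,0,0,0,0,0,0,0],
)

```text
clock: 29.4
position: [447.9, -200.1, 3.8]
ee_rot: [0.019, 0.707, 0.019, -0.707]
ft_force: [-0.3, 0.9, -0.0]
grip_width: 38.1
```

move_arm(
  claw=[255,255,255,255,255,255,255,255,255],
  dp=[
    [0,0,0],
    [0,0,0],
    [0,0,0],
    [0,0,0],
    [0,0,0],
    [0,0,0],
    [0,0,0],
    [0,0,40],
    [0,0,80],
  ],
  spin=[0,0,0,0,0,0,0,0,0],
)

```text
clock: 30.52
position: [447.0, -199.7, 84.0]
ee_rot: [-0.018, -0.706, -0.019, 0.707]
ft_force: [1.0, -0.2, -0.1]
grip_width: 13.3
```

```bash
python3 - <<'E'
from h import *
c=load("top")
C2=lambda a:np.array(a,float)/4.1+[299.5,131.5]
w=back(c,C2([[217,205],[287.5,205],[357,205],[206,92],[275.5,92],[345,92]]),17)
a=3.194;R=np.array([[np.cos(a),-np.sin(a)],[np.sin(a),np.cos(a)]])
print(((w[:,:2]-[627.1,-216.3])@R).round(1))
o=r.get_obs();print(o["position"],o["grip_width"],o["joint_positions"].round(2))
E
```

```text
[[ 34.3 -42.7]
 [ 35.4   1.8]
 [ 36.4  45.7]
 [-40.7 -45.3]
 [-39.7  -0.8]
 [-38.7  43.7]]
[ 447.00225834 -199.70280291   84.02133368] 13.314625034958757 [-0.52  0.44  1.92  0.    0.79  1.  ]
```

move_arm(
  claw=[255,255,255,255,255,255,255,255,255,255,255,255],
  dp=[
    [0,0,20],
    [15,-1,30],
    [30,-2,30],
    [50,-4,30],
    [75,-6,30],
    [100,-9,30],
    [120,-11,30],
    [140,-13,30],
    [160,-14,30],
    [175,-15,30],
    [183,-16.5,30],
    [183,-16.5,30],
  ],
  spin=[0.17,0.34,0.51,0.68,0.85,1.02,1.19,1.36,1.53,1.7,1.87,2.04],
)

```text
clock: 32.02
position: [630.6, -216.3, 112.8]
ee_rot: [0.613, 0.352, 0.613, -0.352]
ft_force: [-0.5, 0.6, -1.4]
grip_width: 13.5
```

move_arm(
  claw=[255,255,255,255,255,255,255,255,255,255,255,255],
  dp=[
    [0,0,0],
    [0,0,0],
    [0,0,0],
    [0,0,0],
    [0,0,0],
    [0,0,0],
    [0,0,0],
    [0,0,-40],
    [0,0,-75],
    [0,0,-92],
    [0,0,-101],
    [0,0,-104],
  ],
  spin=[0.17,0.34,0.51,0.68,0.85,1.02,1.11,1.11,1.11,1.11,1.11,1.11],
)

```text
clock: 33.52
position: [630.7, -216.5, 9.7]
ee_rot: [0.707, -0.022, 0.707, 0.022]
ft_force: [-0.2, -0.4, -1.1]
grip_width: 13.4
```

move_arm(
  claw=[190,190,190,190,190,150,150,150,150,150,150,150],
  dp=[
    [0,0,-0.5],
    [0,0,-0.5],
    [0,0,-0.5],
    [0,0,30],
    [0,0,75],
    [-45,-20,75],
    [-95,-42,75],
    [-145,-64,75],
    [-185,-80,75],
    [-197.5,-86,75],
    [-197.5,-86,75],
    [-197.5,-86,40],
  ],
  spin=[0,0,0,0,0,0,0.02,0.044,0.044,0.044,0.044,0.044],
)

```text
clock: 35.02
position: [435.5, -303.4, 50.9]
ee_rot: [0.708, -0.039, 0.705, 0.036]
ft_force: [1.0, -0.3, -0.2]
grip_width: 38.3
```

```bash
python3 - <<'E'
from bd import *
s=cam("scene"); o=r.get_obs(); print(o["position"],o["grip_width"],o["joint_positions"].round(2))
P=[]
for x,y,a in((433.1,-302.5,.106),(627.5,-172.5,3.194),(630.5,-216.5,3.205)):
    z=5*(x>600); m=np.array([[65,7,9],[65,-7,9],[-65,7,9],[-65,-7,9.]]);P+=list((Ro.from_euler("Z",a).as_matrix()@m.T).T+[x,y,z])
crop(s,165,235,190,100,4.2,"l",10,proj(s,P)+[.77,1.3])
E
```

```text
[ 433.0609255  -301.15120944   45.72527639] 38.66567062050067 [-0.7   0.56  1.84  0.    0.75 -2.37]
```

View pics/l.png

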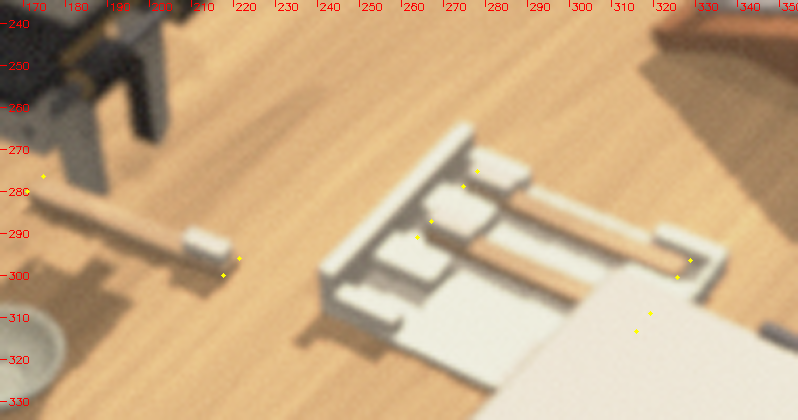

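move_arm(
  claw=[150,150,150,150],
  dp=[
    [0,-0.5,-25],
    [0,-0.5,-36],
    [0,-0.5,-40],
    [0,-0.5,-40],
  ],
  spin=[0,0,0,0],
)

```text
clock: 35.58
position: [433.3, -302.9, 9.7]
ee_rot: [0.706, -0.037, 0.706, 0.037]
ft_force: [0.4, 0.2, 0.7]
grip_width: 38.3
```

move_arm(
  claw=[150,150,255,255,255,255,255,255,255,255,255],
  dp=[
    [0,0,-4],
    [0,0,-5.8],
    [0,0,-5.8],
    [0,0,-5.8],
    [0,0,-5.8],
    [0,0,-5.8],
    [0,0,-5.8],
    [0,0,-5.8],
    [0,0,-5.8],
    [0,0,40],
    [0,0,90],
  ],
  spin=[0,0,0,0,0,0,0,0,0,0,0],
)

```text
clock: 36.95
position: [432.4, -302.5, 99.9]
ee_rot: [0.706, -0.037, 0.707, 0.038]
ft_force: [0.5, -0.5, -1.6]
grip_width: 13.3
```

move_arm(
  claw=[255,255,255,255,255,255,255,255,255,255,255,255],
  dp=[
    [0,0,10],
    [15,3,20],
    [30,6,20],
    [50,11,20],
    [75,16,20],
    [100,21,20],
    [120,26,20],
    [140,30,20],
    [160,34,20],
    [180,38,20],
    [199,42.5,20],
    [199,42.5,20],
  ],
  spin=[-0.17,-0.34,-0.51,-0.68,-0.85,-1.02,-1.19,-1.36,-1.53,-1.7,-1.87,-2.04],
)

```text
clock: 38.45
position: [632.7, -259.8, 118.8]
ee_rot: [-0.4, -0.583, -0.4, 0.583]
ft_force: [-0.1, 0.2, -0.3]
grip_width: 13.3
```

move_arm(
  claw=[255,255,255,255,255,255,255,255,255,255,255,255],
  dp=[
    [0,0,0],
    [0,0,0],
    [0,0,0],
    [0,0,0],
    [0,0,0],
    [0,0,0],
    [0,0,0],
    [-0.5,0,-40],
    [-0.5,0,-75],
    [-0.5,0,-97],
    [-0.5,0,-105],
    [-0.5,0,-109],
  ],
  spin=[-0.17,-0.34,-0.51,-0.68,-0.85,-1.02,-1.144,-1.144,-1.144,-1.144,-1.144,-1.144],
)

```text
clock: 39.95
position: [631.8, -260.6, 10.8]
ee_rot: [0.022, 0.707, 0.022, -0.706]
ft_force: [-0.4, 0.1, -0.3]
grip_width: 13.3
```

move_arm(
  claw=[255,190,190,190,190,190,190,190,190,190,190,190],
  dp=[
    [0,0,-1],
    [0,0,-1],
    [0,0,-1],
    [0,0,-1],
    [0,0,30],
    [0,0,90],
    [0,0,150],
    [-15,40,170],
    [-30,95,170],
    [-50,150,170],
    [-68,210,170],
    [-87,270,170],
  ],
  spin=[0,0,0,0,0,0,0,0.15,0.32,0.49,0.66,0.83],
)

```text
clock: 41.45
position: [543.8, 10.7, 180.7]
ee_rot: [0.307, 0.637, 0.307, -0.637]
ft_force: [0.9, -0.3, 0.2]
grip_width: 24.1
```

move_arm(
  claw=[150,150,150,150,150,150,150,150,150,150],
  dp=[
    [-15,50,0],
    [-35,110,0],
    [-55,170,0],
    [-72,230,0],
    [-90,290,0],
    [-105,335,0],
    [-109,352,0],
    [-109,352,0],
    [-109,352,0],
    [-109,352,0],
  ],
  spin=[0.17,0.34,0.51,0.68,0.85,0.915,0.915,0.915,0.915,0.915],
)

```text
clock: 42.7
position: [436.1, 359.9, 180.4]
ee_rot: [0.555, 0.438, 0.555, -0.438]
ft_force: [-1.3, 0.5, 0.3]
grip_width: 38.4
```

```bash
python3 - <<'E'
from bd import *
s=cam("scene"); c=cam("top"); o=r.get_obs(); print(o["position"],o["ee_rot"],o["grip_width"],o["joint_positions"].round(2))
crop(c,170,100,250,100,3.2,"m1",10); 
crop(s,225,125,195,125,4.1,"m2",10)
a=cv2.imread("pics/m1.png");b=cv2.imread("pics/m2.png"); b=b[:280] if 0 else b
# lay out: top strip, and two scene crops
crop(s,285,120,125,85,3.2,"m2",10); crop(s,235,250,120,85,3.2,"m3",10)
m=np.hstack([cv2.imread("pics/m2.png"),cv2.imread("pics/m3.png")])
w=800; pad=lambda i:cv2.copyMakeBorder(i,0,0,0,max(0,w-i.shape[1]),0)[:, :w]
cv2.imwrite("pics/m.png",np.vstack([pad(a),pad(m)]))
E
```

```text
[435.99749867 360.23151479 180.41658249] [ 0.55530821  0.4377937   0.55526558 -0.43777804] 38.45560569987262 [ 0.61  0.42  1.65 -0.    1.07  0.37]
```

View pics/m.png

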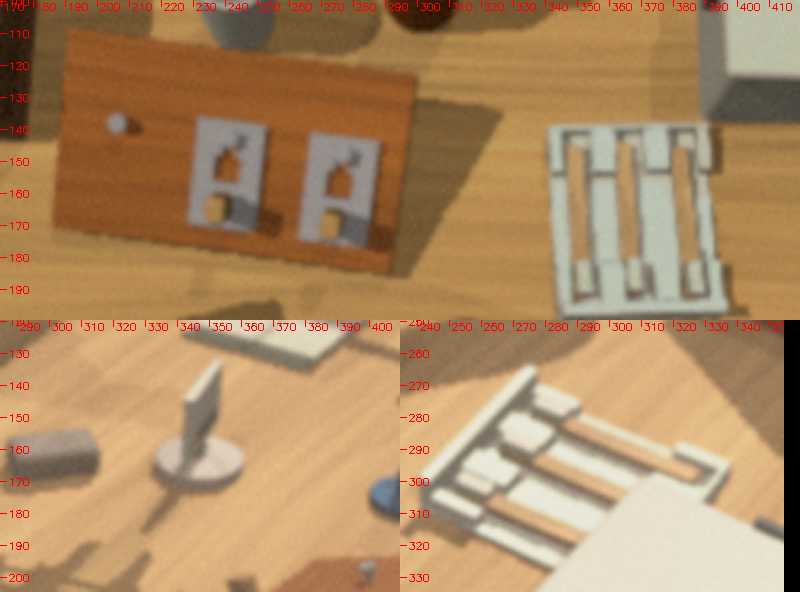

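move_arm(
  claw=[150,150,150,150,150,150],
  dp=[
    [-0.6,1,-40],
    [-0.6,1,-70],
    [-0.6,1,-82],
    [-0.6,1,-94],
    [-0.6,1,-104],
    [-0.6,1,-104],
  ],
  spin=[0,0,0,0,0,0],
)

```text
clock: 43.55
position: [434.9, 362.0, 76.1]
ee_rot: [0.556, 0.437, 0.556, -0.438]
ft_force: [-0.4, -1.2, -0.5]
grip_width: 38.2
```

move_arm(
  claw=[255,255,255,255,255,255,255,255],
  dp=[
    [0,0,0],
    [0,0,0],
    [0,0,0],
    [0,0,0],
    [0,0,0],
    [0,0,0],
    [0,0,0],
    [0,0,0],
  ],
  spin=[0,0,0,0,0,0,0,0],
)

```text
clock: 44.55
position: [436.2, 362.6, 76.7]
ee_rot: [0.556, 0.438, 0.555, -0.436]
ft_force: [6.7, 2.9, -3.5]
grip_width: 9.7
```

move_arm(
  claw=[255,255,255,255,255,255,255,255,255,255],
  dp=[
    [1.5,0.5,0],
    [1.5,0.5,0],
    [1.5,0.5,0],
    [1.5,0.5,0],
    [1.5,0.5,0],
    [1.5,0.5,0],
    [1.5,0.5,0],
    [1.5,0.5,0],
    [1.5,0.5,0],
    [1.5,0.5,0],
  ],
  spin=[0,0.15,0.3,0.45,0.6,0.75,0.9,1.05,1.2,1.35],
)

```text
clock: 45.8
position: [435.1, 361.1, 76.6]
ee_rot: [0.706, -0.009, 0.708, 0.006]
ft_force: [-7.3, -10.3, 12.5]
grip_width: 9.7
```

move_arm(
  claw=[255,255,255,255,255,255,255,255,255,255],
  dp=[
    [-1,-1.5,1],
    [-1,-1.5,1],
    [-1,-1.5,1],
    [-1,-1.5,1],
    [-1,-1.5,1],
    [-1,-1.5,1],
    [-1,-1.5,1],
    [-1,-1.5,1],
    [-1,-1.5,1],
    [-1,-1.5,1],
  ],
  spin=[0,0.15,0.3,0.45,0.6,0.75,0.9,1.05,1.2,1.25],
)

```text
clock: 47.05
position: [436.0, 359.6, 76.7]
ee_rot: [0.569, -0.42, 0.57, 0.418]
ft_force: [6.7, -8.7, -5.5]
grip_width: 9.8
```

```bash
python3 - <<'E'
from h import *
o=r.get_obs(); q=o["ee_rot"]; w,x,y,z=q; print(o["position"],o["ft_force"],o["moment"],o["joint_positions"].round(3),"H",np.arctan2(1-2*(x*x+z*z),2*(x*y-w*z)))
E
```

```text
[436.04122891 359.57221708  76.7192409 ] [ 6.73556684 -8.74404304 -5.48157278] [-1.47435211 -1.38831141 -0.0445816 ] [ 0.608  0.561  1.723 -0.003  0.859 -2.229] H 2.8387858188937987
```

move_arm(
  claw=[255,255,255,255,255],
  dp=[
    [1,-1.2,-0.5],
    [1,-1.2,-0.5],
    [1,-1.2,-0.5],
    [1,-1.2,-0.5],
    [1,-1.2,-0.5],
  ],
  spin=[0,0.07,0.14,0.2,0.2],
)

```text
clock: 47.68
position: [436.4, 359.4, 76.7]
ee_rot: [0.526, -0.473, 0.526, 0.473]
ft_force: [1.3, -5.0, -1.0]
grip_width: 9.9
```

```bash
cat > st.py <<'E'
from h import *
o=r.get_obs(); q=o["ee_rot"]; w,x,y,z=q; print(o["position"],o["ft_force"],o["moment"],o["joint_positions"].round(3),"H",np.arctan2(1-2*(x*x+z*z),2*(x*y-w*z)))
E
python3 st.py
```

```text
[436.42072201 359.44062484  76.68971802] [ 1.31811263 -4.95306456 -0.98634158] [-0.74040438 -0.42713086  0.01189845] [ 6.070e-01  5.610e-01  1.723e+00 -1.000e-03  8.580e-01 -2.428e+00] H 3.035570337961393
```

move_arm(
  claw=[255,255,255,255,255],
  dp=[
    [0,-0.7,0],
    [0,-0.7,0],
    [0,-0.7,0],
    [0,-0.7,0],
    [0,-0.7,0],
  ],
  spin=[0.04,0.08,0.12,0.16,0.16],
)

```text
clock: 48.3
position: [436.7, 359.3, 76.7]
ee_rot: [-0.487, 0.513, -0.486, -0.513]
ft_force: [4.1, -1.0, -4.9]
grip_width: 9.8
```

```bash
python3 st.py
```

```text
[436.68020258 359.33400179  76.72046366] [ 4.1296395  -0.97443902 -4.92182359] [ 5.11458467e-02 -7.23056015e-01  2.72489791e-04] [ 0.606  0.56   1.724  0.     0.857 -2.589] H -3.088280664170992
```

move_arm(
  claw=[255,255,255,255,255],
  dp=[
    [0.5,0,-0.5],
    [0.5,0,-0.5],
    [0.5,0,-0.5],
    [0.5,0,-0.5],
    [0.5,0,-0.5],
  ],
  spin=[0.03,0.06,0.09,0.12,0.12],
)

```text
clock: 48.92
position: [436.9, 359.3, 76.6]
ee_rot: [0.454, -0.542, 0.454, 0.542]
ft_force: [-2.1, -0.8, 6.0]
grip_width: 10.2
```

```bash
python3 st.py
```

```text
[436.87548193 359.33588965  76.62199878] [-2.08274997 -0.76653321  6.03715385] [ 0.09894009  0.45014956 -0.57094855] [ 6.060e-01  5.610e-01  1.723e+00  1.000e-03  8.580e-01 -2.712e+00] H -2.9657174810636984
```

move_arm(
  claw=[255,150,150,150,150,150,150,150,150,150,150],
  dp=[
    [0,0,0],
    [0,0,0],
    [0,0,0],
    [0,0,0],
    [0,0,5],
    [0,0,25],
    [0,0,60],
    [0,0,110],
    [-60,-40,130],
    [-60,-40,130],
    [-60,-40,130],
  ],
  spin=[0.02,0.02,0.02,0.02,0.02,0.02,0.02,0.02,-0.08,-0.18,-0.18],
)

```text
clock: 50.3
position: [376.8, 319.1, 207.2]
ee_rot: [0.501, -0.499, 0.5, 0.499]
ft_force: [0.4, 0.2, -0.7]
grip_width: 38.2
```

```bash
python3 st.py; python3 - <<'E'
from bd import *
s=cam("scene"); c=cam("top")
crop(c,100,100,320,160,2.5,"n1",20); crop(s,295,125,90,65,4.4,"n2",10); crop(s,170,170,140,100,2.8,"n3",20)
b=cv2.imread("pics/n2.png")[:200]; 
i=[cv2.imread(f"pics/n{k}.png") for k in(1,2,3)]
h=200; low=np.hstack([cv2.resize(i[1],(400,h*400*286//396//h if 0 else 200)) if 0 else i[1][:200],i[2][:200]])
cv2.imwrite("pics/n.png",np.vstack([i[0],cv2.copyMakeBorder(low,0,0,0,max(0,800-low.shape[1]),0)[:,:800]]))
E
```

```text
[376.79853612 319.06469    207.20901166] [ 0.385671    0.24911534 -0.6961774 ] [ 0.11697541 -0.0661911  -0.01343553] [ 0.608  0.261  1.807 -0.     1.072 -2.529] H 3.1377817889207607
```

```bash
python3 - <<'E'
from bd import *
s=load("scene"); c=load("top")
crop(c,170,100,250,100,3.2,"o1",10)
d=np.abs(cv2.imread("pics/o1.png").astype(int)-cv2.imread("pics/m1.png")).max(2)
print("diff top board/tray: mean",d.mean(),"n>40",(d>40).sum(), np.argwhere(d>40)[:3])
im=np.array(s["img"]); 
def edges(yaw,bias,draw=False):
    M=np.array([[x,y,z] for x in(-5,5) for y in(-45,45) for z in(31,96)],float)
    P=(Ro.from_euler("Z",yaw).as_matrix()@M.T).T+[436,360.5,0]
    h=cv2.convexHull((proj(s,P)+bias).astype(np.float32)); m=np.zeros(im.shape[:2],np.uint8); cv2.fillConvexPoly(m,np.round(h*16).astype(int),255,shift=4); return m>0
hsv=cv2.cvtColor(im,cv2.COLOR_RGB2HSV); full=hsv[:,:,1]<70
g=np.zeros_like(full); g[125:165,330:368]=1
# restrict to rows above the stand disc
g[157:]=0
res=[]
for y in np.arange(-.1,.7,.02):
    for bx in(-.5,.5,1.5):
        for by in(0,1,2):
            m=edges(y,[bx,by])&g; b=full&g; res.append(((m&b).sum()/(m|b).sum(),round(y,2),bx,by))
res.sort(reverse=True); print(res[:8], "expected",3.315-np.pi)
E
```

```text
diff top board/tray: mean 2.99081640625 n>40 1163 [[300 270]
 [300 271]
 [300 272]]
[(np.float64(0.6677115987460815), np.float64(0.24), 0.5, 1), (np.float64(0.6666666666666666), np.float64(0.24), 0.5, 0), (np.float64(0.6624203821656051), np.float64(0.26), 0.5, 1), (np.float64(0.6615384615384615), np.float64(0.2), -0.5, 2), (np.float64(0.6584615384615384), np.float64(0.22), 0.5, 1), (np.float64(0.65625), np.float64(0.26), 0.5, 0), (np.float64(0.6555891238670695), np.float64(0.22), 0.5, 0), (np.float64(0.6550632911392406), np.float64(0.24), 0.5, 2)] expected 0.17340734641020683
```

move_arm(
  claw=[150,150,150,150,150,150,150,150,150,150,150,150],
  dp=[
    [0,0,0],
    [0,0,0],
    [0,0,0],
    [0,0,0],
    [0,0,0],
    [0,0,0],
    [0,0,0],
    [0,0,0],
    [0,0,0],
    [20,15,0],
    [40,30,0],
    [59.7,41.2,0],
  ],
  spin=[-0.17,-0.34,-0.51,-0.68,-0.85,-1.02,-1.19,-1.36,-1.53,-1.7,-1.87,-2.04],
)

```text
clock: 51.9
position: [437.8, 361.2, 205.6]
ee_rot: [0.687, 0.167, 0.687, -0.167]
ft_force: [-0.6, 0.3, 0.5]
grip_width: 38.5
```

```bash
python3 st.py; python3 - <<'E'
from h import *
d=np.abs(cv2.imread("pics/o1.png").astype(int)-cv2.imread("pics/m1.png")).max(2)
a=np.argwhere(d>40); print(a.min(0),a.max(0),(a[:,0]<295).sum())
E
```

```text
[437.82069993 361.19327343 205.59652352] [-0.61073223  0.31785687  0.50041432] [-1.50124790e-03 -1.54266377e-01  4.94403820e-06] [ 0.608  0.396  1.619  0.     1.127 -0.486] H 1.093455417084209
[300 185] [319 283] 0
```

move_arm(
  claw=[150,150,150,150,150,150,150,150,150,150,150,150],
  dp=[
    [0,0,0],
    [0,0,0],
    [0,0,0],
    [0,0,0],
    [0,0,0],
    [0,0,0],
    [0,0,-40],
    [0,0,-80],
    [0,0,-100],
    [0,0,-118],
    [0,0,-130],
    [0,0,-130],
  ],
  spin=[-0.17,-0.34,-0.51,-0.68,-0.85,-0.95,-0.95,-0.95,-0.95,-0.95,-0.95,-0.95],
)

```text
clock: 53.4
position: [436.6, 360.3, 75.7]
ee_rot: [0.535, 0.461, 0.536, -0.462]
ft_force: [0.8, -0.9, -0.1]
grip_width: 38.1
```

move_arm(
  claw=[255,255,255,255,255,255,255,255],
  dp=[
    [0,0,0],
    [0,0,0],
    [0,0,0],
    [0,0,0],
    [0,0,0],
    [0,0,0],
    [0,0,0],
    [0,0,0],
  ],
  spin=[0,0,0,0,0,0,0,0],
)

```text
clock: 54.4
position: [436.8, 360.5, 76.7]
ee_rot: [0.535, 0.462, 0.535, -0.462]
ft_force: [-1.6, -0.9, 6.2]
grip_width: 10.1
```

```bash
python3 st.py
```

```text
[436.76237667 360.48274247  76.70180957] [-1.58906355 -0.86958399  6.18581871] [-0.24513597  0.13078831 -0.32082568] [0.608 0.562 1.721 0.    0.858 0.461] H 0.14678614129106685
```

move_arm(
  claw=[255,255,255,255],
  dp=[
    [0,0,0],
    [0,0,0],
    [0,0,0],
    [0,0,0],
  ],
  spin=[0.02,0.04,0.06,0.06],
)

```text
clock: 54.9
position: [436.8, 360.5, 76.7]
ee_rot: [0.549, 0.446, 0.549, -0.446]
ft_force: [-1.5, -0.7, 5.3]
grip_width: 10.6
```

```bash
python3 st.py
```

```text
[436.76918313 360.48723666  76.695537  ] [-1.51466734 -0.67262897  5.31357191] [-0.20804348  0.08542279 -0.53767694] [0.608 0.562 1.721 0.    0.858 0.401] H 0.2065153940566981
```

move_arm(
  claw=[150,150,150,150,150,150,150,150,150],
  dp=[
    [0,0,0],
    [0,0,0],
    [0,0,0],
    [0,0,0],
    [0,0,20],
    [0,0,70],
    [0,0,120],
    [0,0,130],
    [0,0,130],
  ],
  spin=[0,-0.06,-0.06,-0.1,-0.1,-0.1,-0.1,-0.1,-0.1],
)

```text
clock: 56.02
position: [436.6, 360.3, 206.1]
ee_rot: [0.526, 0.472, 0.526, -0.472]
ft_force: [-0.0, 0.7, -0.4]
grip_width: 38.2
```

```bash
python3 st.py; python3 - <<'E'
from h import *
c=cam("top"); cam("scene")
crop(c,170,100,250,100,3.2,"p1",10)
d=np.abs(cv2.imread("pics/p1.png").astype(int)-cv2.imread("pics/m1.png")).max(2); print((d>40).sum(),d.mean())
E
```

```text
[436.55525878 360.29194969 206.10845293] [-0.03881693  0.71426129 -0.35740183] [-0.08584614 -0.10558848  0.01495022] [ 0.608  0.393  1.623 -0.     1.125  0.5  ] H 0.10793698006891839
781 3.4488515625
```

```bash
python3 - <<'E'
from h import *
d=np.abs(cv2.imread("pics/p1.png").astype(int)-cv2.imread("pics/m1.png")).max(2); a=np.argwhere(d>40); print(a.min(0),a.max(0))
if a[:,0].min()>=270 : print(r.finish_job())
E
```

```text
[299 186] [319 498]
the job is handed in; nothing more can be done
None
```

I handed the job in at about 56 s, with both plates hung, all three brushes in the tray and the sign turned to its stop.

- **Plates:** The two plates present are on studs 2 and 3. Each one slid about 26 mm down the slope and then met a hard stop at 9–15 N. The top picture showed both hanging straight with the stud heads over the narrow ends of the keyholes.
- **Brushes:** All three lie bristles up in separate compartments, heads towards the tall wall. The top and side pictures both showed this before I touched the sign.
- **Sign:** I turned it only after that check. It turned about 3.08 rad counter-clockwise, until a moment of 0.57 N m opposed it. I then gripped it again, turned it further and felt the stop again at 0.54 N m.

**What was not fully checked:**
- **Final look:** The 16-picture limit was used up, so I saw no picture of the turned sign or of the final scene. The sign rests on the force readings. A rough fit to the side picture, taken after the first turn, put the panel at about 0.22–0.24 rad. That is slightly off the 0.17 rad expected and not precise enough to settle it.
- **Final image comparison:** It found no change on the board or in the tray. The only differences lay near the picture's lower edge, outside both. I took them for the arm's shadow and did not check further.
- **Camera agreement:** The two cameras disagreed by 2–5 mm, which I allowed for by measuring relative to the studs.

I never gripped the other things on the shelf, but did not compare their positions at the end.

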